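# Load the exposure unit and hold its sprung shutter half open

### The arm

A 7-joint arm with a two-finger parallel gripper is mounted at the origin on the work surface. World frame = base frame: x ahead of the robot, y to its left, z up, the work surface at z = 0. Lengths are in m, angles in rad, forces in N, time in s.
With the tool pointing down it reaches from about 0.4 to 0.85 m from the base axis. Payload 4.5 kg.
Tool frame: the origin (TCP) lies between the finger pads; the fingertips stand 19 mm ahead of it and the grasp point (between the pads) is the TCP (r.tips_ahead is the distance from the TCP to the fingertips, in m); z points along the fingers, y is the line along which they close (so a half turn about z gives the same grasp; the last joint's range is limited). The gripper opens to 88 mm and grips with 3 to 60 N. Pads are 18 mm wide; open, the fingers measure 123 mm over their backs; the gripper's body (75 mm by 187 mm) begins 45 mm behind the grasp point.
Start: joints at [-1.097, 0.689, -0.195, 1.565, 0.157, 0.902, -0.215], TCP at [0.266, 0.566, 0.258] pointing down, gripper open.
Joint ranges: [-3.01, 3.01], [-0.46, 2.08], [-1.47, 1.51], [0.13, 2.56], [-1, 4.14], [0.04, 2.09], [-2.66, 2.66]. Speed limits (rad/s): [2.57, 2.57, 3.14, 3.14, 3.14, 3.14, 3.14].

### API

Orientations are given as a unit quaternion [x, y, z, w].
In Python, from plant import r, cams, models gives the robot as it stands. The module is installed in compiled form; this text tells all that it offers.
- The arm moves only by the tool jog_arm, never from a script. Its arguments are lists of equal length, an entry for each row: "turn": the turn, a rotation vector about the tool's x, y, z in rad, a list of three; "translation": the shift along the tool's x, y, z in m, a list of three; "grip": the closure, from 0 (fully open) to 1 (shut). In form: {"turn": [[ax, ay, az], ...], "translation": [[tx, ty, tz], ...], "grip": [grip, ...]}. A call has 1 to 20 rows; each row is the pose to reach, as a shift and turn from the pose commanded when the call began, along the tool's axes at that moment; what a row does not reach only later rows make up. A row lasts 1/8 s, in which the tool goes at most 62.5 mm and 10.7 degrees, less where a joint would pass 70% of its speed; a pose out of reach is approached as far as the arm can. A call with a gripper value outside its range is refused whole. The fingers move at their own pace and stop on an object; "force" is the grip in N (left out, the last holds). Time passes only in rows, so rows that repeat a pose let the fingers close. It gives the time, the measured TCP pose, the force, the opening and the grip force at its end, in the units of the state.
- r.get_state(): the state, without advancing time (a new reading comes with each control period).
- cams.snapshot(name): name is "scene" or "side" or "wrist"; returns the picture (400x640x3 uint8, red, green, blue); there is no depth.
- cams.camera_params(name): a dict with "fx", "fy", "cx", "cy" (pixels), "eye" and "orientation" of the camera in the world. Camera axes: x right, y up, looking along -z (the intrinsics and any distortion apply to the point x, -y, -z); pixel columns grow to the right and rows downward; lengths in m; the calibration is good to about 2 mm. A picture is of the moment at which its call begins: read the wrist's pose just before it. camera_params takes no time and is no camera call; for the wrist camera it gives the pose at the moment of the call.
- r.finish_job(): hands the job in; it is judged then, once.
Trained networks look in the newest picture that a camera, given by its name, has taken for a name from the list of things; names that differ only in an ending like _2 or _b are one class to them, and where a whole thing is asked for, a point or a joint stands for the part that bears it (a point fixed in the world has none). Each returns a list of dicts, best first, with "p" (0 to 1); they miss things now and then, are a little off and sometimes report something else, mostly with a low value. They report only what shows in the picture. A call takes as long as a camera call. They do not tell look-alikes from the thing itself.
- models.find_in(camera, name): "position" ([x, y, z] in m, in world coordinates, good to about 4 mm: the middle of the surface that is visible of it).
- models.masks_of(camera, name): "pixels" (400x640 bool, what is visible of it).
- models.place_of(camera, name): "position" ([x, y, z] in m, in world coordinates, good to about 4 mm: a listed point, or the origin of a listed thing).
The state is a dict: "clock": time; "q": joint angles; "qd": joint speeds; "joint_torque": joint torques, N m; "tool_pos": TCP position; "eef_rot": TCP orientation; "contact_force": force on the tool from outside, world axes, zero at the start; "moment": the same for the moment, N m; "opening": opening from 0.0 (shut) to 1.0 (fully open); "finger_force": force on a finger pad.
Only numpy, scipy, OpenCV 4.12 (cv2) and the standard library are available. Lean on these libraries where they do the work, as an engineer would, in place of code of your own. Each camera call takes 0.05 s, during which the arm holds its last target. There are 200 camera calls.

### The job

Pick up the yellow slide carrier by its upright tab, gripping it lightly because it cracks easily, set it gently and squarely into the black nest of the white exposure unit and let go of it, while the shutter is still shut. Then slide the orange shutter lever against its spring to the green half-way mark, without letting it run on towards the red fully-open mark, and hold it there: finish while still holding the lever still at half travel, since it springs shut if let go. Leave the blue carrier and everything else on the bench undisturbed.

Things in the scene. Friction and masses are not known exactly. Their poses are not given: they have to be found in the camera images.
- carrier_yellow: the wanted slide carrier, yellow, about 120 g, loose: flat frame 76 (x) by 50 (y) by 8 mm high, clear windows; upright tab in its middle 12 mm thick (x), 36 mm wide (y), up to 47 mm above the underside. Origin at the centre of its underside, z up. Same when turned half round. Cracks if gripped with over 50 N a finger, pressed down with over 60 N, or dropped over 1 cm.
- carrier_yellow_tab (a point): middle of the yellow carrier's tab, 33 mm above its underside, a good height to pinch (across its x)
- unit: the exposure unit, fixed: a white box 240 mm (its x) by 260 mm (its y), its deck 50 mm above the bench. Origin on the bench under its centre; at yaw 0 its x points away from the robot. Nest on its +y half, shutter lever on its -y half.
- nest (a point): centre of the nest's floor, 58 mm above the bench, where the carrier's origin belongs. Axes as the unit's: the carrier's 76 mm side goes along x (either way round). The pocket is 82 by 56 mm inside, its rim 7 mm high and 5 mm thick, black, with a lit window under its floor.
- shutter (a joint): travel of the shutter in m: 0 shut (where its spring keeps it), 0.035 half travel (lever beside the green mark), 0.070 fully open (red mark). It slides along the unit's +x. The spring pushes it back with about 4 N when shut, 10 N at half, 16 N fully open; it springs shut when let go.
- lever (a point): middle of the orange shutter lever, an upright block 12 mm thick (unit's x), 30 mm wide (unit's y), from 4 to 49 mm above the deck; this point is 32 mm above the deck (82 mm above the bench), moves with the lever, unit's axes. Can be pinched across its thickness or pushed from its -x side.
- half_mark (a point): point on the deck, 50 mm above the bench, that lies under the lever's centre at half travel; the green mark is a 4 mm wide strip 34 mm from it to the unit's -y side, with the black (shut) and red (fully open) marks 35 mm before and after it along x
- carrier_blue: the other carrier, same shape but blue: not wanted; leave it alone. Origin at the centre of its underside.
- tip_box: white box with a yellow lid, 87 x 122 x 67 mm high, loose bystander; origin under its centre
- slide_rack: pale blue ribbed slide rack, 70 x 200 x 63 mm high, loose bystander; origin under its centre
- bottle: amber bottle with blue cap, 64 mm across, 140 mm high, loose bystander; origin under its centre
- jar: clear jar with white lid, 60 mm across, 75 mm high, loose bystander; origin under its centre
- tube_tray: orange open tray with dividers, 70 x 160 x 50 mm high, loose bystander; origin under its centre
Things that resemble listed ones, but are neither listed nor needed, are in the scene too. There is more than one size of the carrier_yellow; the job needs the smallest.

How it is judged:
On the way, in this order (a step that is already met when the one before it is completed fails the run):
1. the yellow carrier sits square in the nest, let go, with the shutter still shut (x of carrier_yellow in the frame of nest between -0.005 and 0.005 m and y of carrier_yellow in the frame of nest between -0.005 and 0.005 m and z of carrier_yellow in the frame of nest between -0.003 and 0.003 m and angle between carrier_yellow's own z axis and vertical below 0.05 rad and angle between the x axis of carrier_yellow and the x axis of nest, either way round below 0.12 rad and contact force between the fingers and carrier_yellow below 0.2 N and value of joint shutter below 0.006 m and linear speed of carrier_yellow below 0.02 m/s), for 0.3 s.
2. the shutter is held at half travel by the fingers (value of joint shutter between 0.029 and 0.041 m and contact force between the fingers and shutter above 2 N), for 0.5 s.
At the end, for the whole second after the job is handed in: The fingers still hold the shutter lever at half travel (35 mm, within 6 mm), still; the yellow carrier lies flat in the nest, let go (within 5 mm and 0.12 rad of square); the other things are within 30 mm of where they stood (all of step 2 and x of carrier_yellow in the frame of nest between -0.005 and 0.005 m and y of carrier_yellow in the frame of nest between -0.005 and 0.005 m and z of carrier_yellow in the frame of nest between -0.003 and 0.003 m and angle between carrier_yellow's own z axis and vertical below 0.05 rad and angle between the x axis of carrier_yellow and the x axis of nest, either way round below 0.12 rad and contact force between the fingers and carrier_yellow below 0.2 N and velocity of joint shutter between -0.01 and 0.01 m/s and distance of each of carrier_blue, tip_box, slide_rack, bottle, jar, tube_tray from where it was at the start of the episode below 0.03 m); the arm keeps its last pose, push and grip.
It fails at once if the yellow carrier is gripped with more than 50 N a finger (both fingers' forces together over 100 N) (contact force between the fingers and carrier_yellow above 100 N).
It fails at once if the yellow carrier is pressed on the unit or bench with more than 60 N, or dropped (falls loose at over 0.45 m/s, about 10 mm) (contact force between carrier_yellow and unit above 60 N or contact force between carrier_yellow and table above 60 N or (contact force between the fingers and carrier_yellow below 0.1 N and linear speed of carrier_yellow above 0.45 m/s)).
It fails at once if the shutter is opened before the carrier is in the nest (value of joint shutter above 0.01 m and distance between carrier_yellow and nest above 0.012 m).
It fails at once if the shutter runs on towards fully open (beyond 60 mm of its 70) (value of joint shutter above 0.06 m).
It fails at once if a bystander is knocked over or pushed away (distance of any of carrier_blue, tip_box, slide_rack, bottle, jar, tube_tray from where it was at the start of the episode above 0.03 m).
It also fails if it takes over 48 s, if anything falls off the work surface, if the arm or the gripper's body presses on something with over 40 N, if the wrist force passes 120 N, or if a joint passes its speed limit or range.

## Working session

There is one attempt and no reset: what is moved stays moved. The work goes in short steps, Python scripts to look and compute and a tool call to move; the robot and the scene stay as the last step left them, time stands still between calls to the robot, and variables do not carry over. Pictures are saved under pics/ and viewed, at most 10 in all, crops included, and the job is handed in when it is done.

Besides the shell and the picture viewer there is one more tool, called after ">>>" as name(argument=value, ...), one argument or row to a line, values as JSON. jog_arm: Moves the arm, as the interface text tells. Its arguments: {"type":"object","properties":{"turn":{"type":"array"},"translation":{"type":"array"},"grip":{"type":"array"},"force":{"type":"number"}},"required":["turn","translation","grip"]}

```bash
mkdir -p pics; cat > h.py <<'E'
import numpy as np,cv2
from scipy.spatial.transform import Rotation as R
from plant import r,cams,models
def snap(c,f=None):
    im=cams.snapshot(c)
    if f: cv2.imwrite('pics/'+f,im[:,:,::-1])
    return im
def proj(p,P):
    Rm=R.from_quat(p['orientation']).as_matrix()
    c=(np.atleast_2d(P)-p['eye'])@Rm
    return np.c_[p['cx']+p['fx']*c[:,0]/-c[:,2],p['cy']-p['fy']*c[:,1]/-c[:,2]]
def ray(p,u,v,z):
    Rm=R.from_quat(p['orientation']).as_matrix()
    d=Rm@np.array([(u-p['cx'])/p['fx'],-(v-p['cy'])/p['fy'],-1])
    return np.array(p['eye'])+d*(z-p['eye'][2])/d[2]
E
python3 - <<'E'
from h import *
s=r.get_state();print({k:np.round(v,3) for k,v in s.items()})
for c in ['scene','side']:
    im=snap(c,c+'1.png');print(c,cams.camera_params(c))
    for n in ['carrier_yellow','carrier_yellow_tab','unit','nest','lever','half_mark','carrier_blue','tip_box','slide_rack','bottle','jar','tube_tray']:
        print(n,[(np.round(d['position'],3).tolist(),round(d['p'],2)) for d in models.place_of(c,n)])
E
```

```text
{'clock': np.float64(0.0), 'q': array([-1.097,  0.69 , -0.195,  1.566,  0.157,  0.902, -0.215]), 'qd': array([-0.   ,  0.   , -0.   , -0.003, -0.002,  0.002,  0.   ]), 'joint_torque': array([ 0.0000e+00, -5.2756e+01, -1.2670e+00, -1.5342e+01, -5.3000e-02,
        7.0000e-03,  0.0000e+00]), 'tool_pos': array([0.266, 0.565, 0.257]), 'eef_rot': array([ 0.218,  0.976, -0.001, -0.   ]), 'contact_force': array([-0.395,  0.895, -0.091]), 'moment': array([-0.052, -0.023,  0.029]), 'finger_force': np.float64(0.0), 'opening': np.float64(1.0)}
scene {'fx': 507.2088533281131, 'fy': 507.2088533281131, 'cx': 321.8112076310962, 'cy': 195.97325095970578, 'eye': array([ 1.40623067, -0.69517614,  0.86890646]), 'orientation': array([0.40681425, 0.19695375, 0.37118891, 0.81112895])}
carrier_yellow [([0.652, -0.131, -0.002], 0.86), ([0.375, -0.172, -0.001], 0.81), ([0.512, -0.176, 0.0], 0.69)]
carrier_yellow_tab [([0.65, -0.13, 0.04], 0.94), ([0.378, -0.181, 0.047], 0.9), ([0.512, -0.175, 0.037], 0.84)]
unit [([0.589, 0.15, 0.004], 0.92)]
nest [([0.571, 0.208, 0.06], 0.61)]
lever [([0.536, 0.075, 0.081],
[... 587 characters left out ...]
, -0.14693032, -0.30292971,  0.85048864])}
carrier_yellow [([0.375, -0.178, -0.001], 0.75), ([0.648, -0.132, 0.004], 0.55)]
carrier_yellow_tab [([0.646, -0.132, 0.049], 0.94), ([0.375, -0.18, 0.044], 0.83), ([0.509, -0.176, 0.03], 0.55)]
unit [([0.593, 0.144, -0.0], 0.62)]
nest [([0.573, 0.208, 0.06], 0.8), ([0.798, -0.158, -0.002], 0.32)]
lever [([0.543, 0.075, 0.087], 0.67)]
half_mark [([0.576, 0.073, 0.049], 0.94)]
carrier_blue [([0.654, -0.249, 0.001], 0.88)]
tip_box [([0.478, -0.447, -0.004], 0.96)]
slide_rack [([0.462, 0.424, -0.002], 0.84), ([0.645, -0.426, 0.0], 0.68)]
bottle [([0.647, -0.426, 0.003], 0.61)]
jar [([0.671, 0.411, -0.0], 0.61)]
tube_tray [([0.796, -0.159, -0.0], 0.74)]
```

View pics/scene1.png

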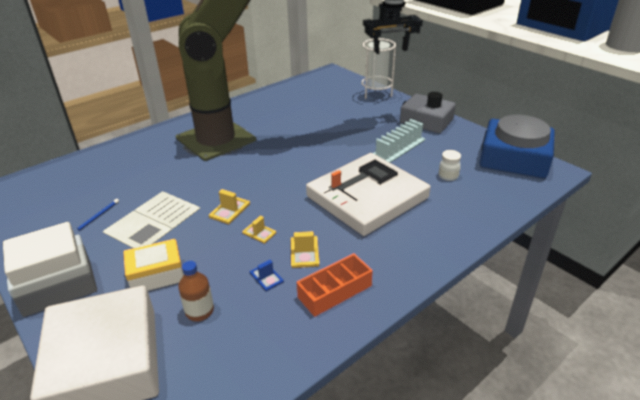

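View pics/side1.png

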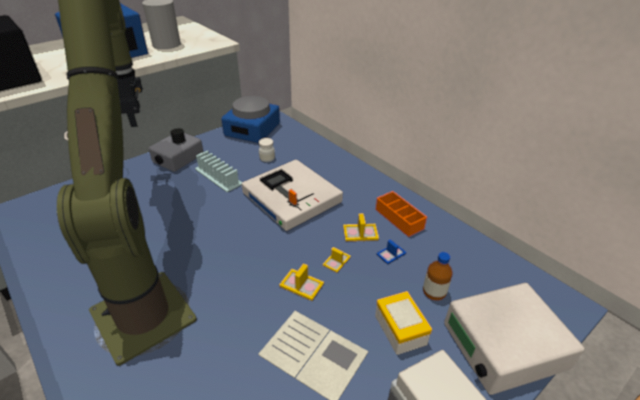

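Three yellow carriers could be confused, scene pixels (229,205), (259,229) and (305,248). The blue one is at (266,275). The one at (259,229) looks smallest, so I'll check it in a close crop.

```bash
cat >> h.py <<'E'
def rel(pos,yaw_y=None):
    """shift/turn (tool axes) from now to world TCP pos, tool y along world angle yaw_y (mod pi)"""
    s=r.get_state();T=R.from_quat(s['eef_rot']);M=T.as_matrix()
    t=M.T@(np.array(pos)-s['tool_pos'])
    rv=[0,0,0]
    if yaw_y is not None:
        cur=np.arctan2(M[1,1],M[0,1]);a=(yaw_y-cur+np.pi/2)%np.pi-np.pi/2
        y=np.array([np.cos(cur+a),np.sin(cur+a),0]);z=np.array([0,0,-1.]);x=np.cross(y,z)
        rv=(T.inv()*R.from_matrix(np.c_[x,y,z])).as_rotvec()
    return np.round(t,4),np.round(rv,4)
E
python3 - <<'E'
from h import *
im=cv2.imread('pics/scene1.png')[180:300,195:345]
im2=cv2.imread('pics/side1.png')[205:325,265:415]
cv2.imwrite('pics/crop.png',cv2.resize(np.vstack([im,im2]),None,fx=2.5,fy=2.5,interpolation=cv2.INTER_CUBIC) if 0 else cv2.resize(np.hstack([im,im2]),(800,320),interpolation=cv2.INTER_CUBIC))
s=r.get_state();p=cams.camera_params('wrist');M=R.from_quat(s['eef_rot']).as_matrix()
print(p, M.T@(p['eye']-s['tool_pos']), M.T@R.from_quat(p['orientation']).as_matrix())
# sizes of each yellow
for c in ['scene','side']:
    snap(c);p=cams.camera_params(c)
    for d in models.masks_of(c,'carrier_yellow'):
        v,u=np.nonzero(d['pixels']);g=np.array([ray(p,a,b,0.0)[:2] for a,b in zip(u,v)]);print(c,round(d['p'],2),g.mean(0).round(3),np.round(cv2.minAreaRect(g.astype(np.float32)*1000)[1:],0) if 0 else cv2.minAreaRect(g.astype(np.float32)*1000))
print(rel([0.512,-0.176,0.26]))
E
```

```text
{'fx': 322.5208046460229, 'fy': 322.5208046460229, 'cx': 315.9127338469738, 'cy': 199.50611677980032, 'eye': array([0.18822689, 0.60295248, 0.38547956]), 'orientation': array([-0.13765397, -0.08719281,  0.52880039,  0.83295795])} [ 0.08635394  0.00070981 -0.12774141] [[ 2.11863192e-04  9.46889988e-01  3.21557623e-01]
 [ 9.99999917e-01 -3.12223664e-04  2.60538954e-04]
 [ 3.47099626e-04  3.21557541e-01 -9.46889976e-01]]
scene 0.88 [ 0.355 -0.172] ((345.54248046875, -174.54043579101562), (115.30884552001953, 128.1353302001953), 24.166311264038086)
scene 0.65 [ 0.639 -0.123] ((635.92138671875, -118.65762329101562), (69.49745178222656, 135.5960693359375), 52.49386215209961)
scene 0.64 [ 0.498 -0.164] ((497.7076721191406, -155.48403930664062), (85.51551818847656, 78.6367416381836), 13.919509887695312)
side 0.67 [ 0.515 -0.164] ((514.67578125, -161.94371032714844), (83.48917388916016, 61.008697509765625), 19.43703269958496)
side 0.6 [ 0.382 -0.17 ] ((394.05181884765625, -166.1295623779297), (107.53990936279297, 108.13207244873047), 20.501354217529297)
side 0.58 [ 0.659 -0.117] ((670.3585205078125, -101.50125122070312), (129.46192932128906, 105.99555206298828), 50.95673751831055)
(array([-0.5382, -0.5663, -0.0023]), array([0, 0, 0]))
```

View pics/crop.png

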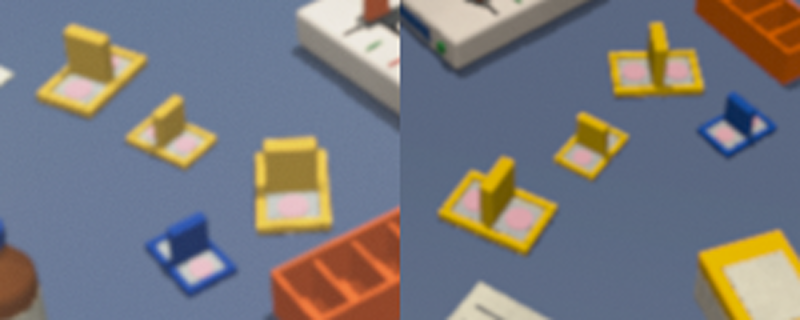

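The crop confirms it: the middle carrier, scene pixel (259,229), side pixel (337,259), near (0.512,-0.176), is clearly smaller than the other two yellows and matches the blue one in size. I'll move above it.

>>> jog_arm(
  turn=[
    [0,0,0],
    [0,0,0],
    [0,0,0],
    [0,0,0],
    [0,0,0],
    [0,0,0],
    [0,0,0],
    [0,0,0],
    [0,0,0],
    [0,0,0],
    [0,0,0],
    [0,0,0],
    [0,0,0],
    [0,0,0],
    [0,0,0],
    [0,0,0],
  ],
  translation=[
    [-0.036,-0.038,0],
    [-0.072,-0.076,0],
    [-0.108,-0.113,0],
    [-0.144,-0.151,0],
    [-0.18,-0.189,0],
    [-0.216,-0.227,0],
    [-0.252,-0.264,0],
    [-0.288,-0.302,0],
    [-0.324,-0.34,0],
    [-0.36,-0.378,0],
    [-0.396,-0.416,0],
    [-0.432,-0.453,0],
    [-0.468,-0.491,0],
    [-0.504,-0.529,0],
    [-0.538,-0.566,0],
    [-0.538,-0.566,0],
  ],
  grip=[0,0,0,0,0,0,0,0,0,0,0,0,0,0,0,0],
)

```text
clock: 3.5
tool_pos: [0.5123, -0.1808, 0.2575]
eef_rot: [0.222, 0.975, -0.001, 0.001]
contact_force: [-0.3, 0.4, 0.4]
opening: 0.999
finger_force: 0.0
```

```bash
python3 - <<'E'
from h import *
s=r.get_state();print(s['clock'],s['tool_pos'],s['eef_rot'],s['q'])
im=snap('wrist','w1.png');p=cams.camera_params('wrist')
for n in ['carrier_yellow','carrier_yellow_tab']:
    for d in models.place_of('wrist',n): print(n,np.round(d['position'],4),round(d['p'],2),proj(p,d['position']).round(0))
E
```

```text
3.5 [ 0.5122742  -0.1807517   0.25745251] [ 2.22053598e-01  9.75033539e-01 -1.11528161e-03  7.44521909e-04] [ 0.42787975  0.58796975 -0.2834907   1.81273584  0.22779345  0.77117988
  1.14850676]
carrier_yellow [ 0.5149 -0.1702 -0.0006] 0.87 [[322. 164.]]
carrier_yellow [ 0.6519 -0.1262  0.0043] 0.81 [[397. 244.]]
carrier_yellow [ 0.3792 -0.1752  0.0006] 0.74 [[265.  57.]]
carrier_yellow_tab [ 0.3744 -0.1792  0.0483] 0.97 [[252.  49.]]
carrier_yellow_tab [ 0.5107 -0.174   0.0345] 0.69 [[318. 169.]]
carrier_yellow_tab [ 0.652  -0.1288  0.0442] 0.62 [[403. 260.]]
```

View pics/w1.png

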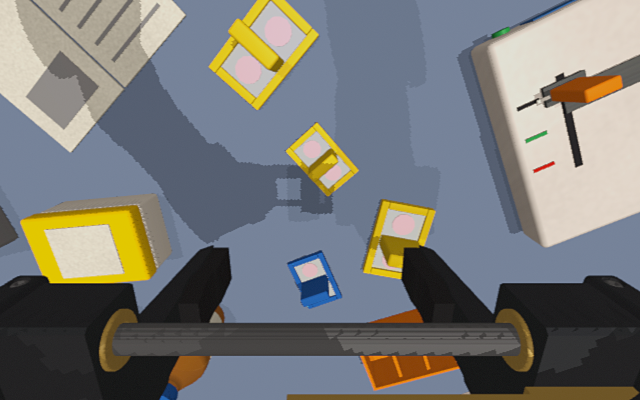

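The wrist view shows the smallest yellow at (322,160), the larger ones at (264,52) and (398,238), the blue at (315,278), and the unit's lever at (590,88). I'll fit the carrier's silhouette for its pose, and the unit from the fixed cameras.

```bash
cat >> h.py <<'E'
from scipy.optimize import minimize
def box(x0,x1,y0,y1,z0,z1): return np.array([[x,y,z] for x in(x0,x1) for y in(y0,y1) for z in(z0,z1)])
def tw(P,x,y,a): c,s=np.cos(a),np.sin(a); return np.c_[P[:,0]*c-P[:,1]*s+x,P[:,0]*s+P[:,1]*c+y,P[:,2]]
def sil(ps,parts,x,y,a,z=0,k=4):
    m=np.zeros((400*k,640*k),np.uint8)
    for P in parts:
        h=cv2.convexHull(((proj(ps,tw(P,x,y,a)+[0,0,z])+.5)*k).astype(np.float32)).astype(np.int32);cv2.fillConvexPoly(m,h,255)
    return cv2.resize(m,(640,400),interpolation=cv2.INTER_AREA)/255.
CAR=[box(-.038,.038,-.025,.025,0,.008),box(-.006,.006,-.018,.018,0,.047)]
def fit(ps,masks,parts,g,z=0,ign=None):
    """pose (x,y,yaw) whose silhouette best matches masks (lists of cams)"""
    def f(v):
        e=0
        for p,m in zip(ps,masks):
            S=sil(p,parts,*v,z=z); d=np.abs(S-m)
            e+=d.sum()/m.sum()
        return e
    best=None
    for a in g[2]:
        o=minimize(f,[g[0],g[1],a],method='Nelder-Mead',options=dict(initial_simplex=[[g[0],g[1],a],[g[0]+.008,g[1],a],[g[0],g[1]+.008,a],[g[0],g[1],a+.2]],xatol=1e-5,fatol=1e-5))
        if best is None or o.fun<best.fun: best=o
    return best.x,best.fun
def comp(m,u,v):
    n,l=cv2.connectedComponents(m.astype(np.uint8)); k=l[int(v),int(u)]
    if k==0:
        vv,uu=np.nonzero(l); i=np.argmin((vv-v)**2+(uu-u)**2);k=l[vv[i],uu[i]]
    c=(l==k).astype(np.uint8); cs,_=cv2.findContours(c,cv2.RETR_EXTERNAL,cv2.CHAIN_APPROX_NONE)
    return cv2.drawContours(np.zeros_like(c),cs,-1,1,-1).astype(float)
def yel(im):
    h=cv2.cvtColor(im,cv2.COLOR_RGB2HSV);return (abs(h[...,0].astype(int)-26)<9)&(h[...,1]>110)&(h[...,2]>60)
E
python3 - <<'E'
from h import *
im=cv2.imread('pics/w1.png')[:,:,::-1].copy();p=cams.camera_params('wrist')
m=comp(yel(im),318,185);print(m.sum())
print(fit([p],[m],CAR,(.513,-.173,np.arange(0,3.14,.4))))
U=[box(-.12,.12,-.13,.13,0,.05)]
ps=[];ms=[]
for c in ['scene','side']:
    snap(c);ds=models.masks_of(c,'unit');d=ds[0];ps.append(cams.camera_params(c));ms.append(comp(d['pixels'],*proj(ps[-1],[.59,.15,.05])[0]));print(c,[(round(x['p'],2),x['pixels'].sum()) for x in ds])
def mk(c):pass
print(fit(ps,ms,U,(.59,.147,[-.3,0,.3])))
for i in range(2): print(fit(ps[i:i+1],ms[i:i+1],U,(.59,.147,[-.3,0,.3])))
E
```

```text
2687.0
(array([ 0.50885278, -0.16410047,  0.2919078 ]), np.float64(0.020536059604340438))
scene [(0.87, np.int64(5821)), (0.69, np.int64(568))]
side [(0.59, np.int64(4076)), (0.21, np.int64(383))]
(array([ 0.58716772,  0.15670501, -0.01869714]), np.float64(0.17926972698817525))
(array([ 0.57879358,  0.15812891, -0.00776932]), np.float64(0.07387181637815751))
(array([ 0.59301006,  0.15779815, -0.02057106]), np.float64(0.07730762569993649))
```

```bash
python3 - <<'E'
from h import *
im={c:snap(c) for c in ['scene','side']};im['wrist']=cv2.imread('pics/w1.png')[:,:,::-1].copy()
P={c:cams.camera_params(c) for c in im}
ps=[];ms=[]
for c in im:
    u,v=proj(P[c],[.511,-.170,.03])[0]; m=comp(yel(im[c]),u,v);ps.append(P[c]);ms.append(m)
    print(c,(u,v),m.sum(),fit([P[c]],[m],CAR,(.511,-.170,[0.3,.1])))
print(fit(ps,ms,CAR,(.511,-.17,[.3])))
U=[box(-.12,.12,-.13,.13,0,.05)]
ps=[];ms=[]
for c in ['scene','side']:
    S=sil(P[c],[box(-.15,.15,-.16,.16,0,.06)],.587,.155,0)
    h=cv2.cvtColor(im[c],cv2.COLOR_RGB2HSV); w=((h[...,1]<70)&(h[...,2]>85))&(S>.5)
    m=comp(w,*proj(P[c],[.65,.1,.05])[0]);ms.append(m);ps.append(P[c])
    cv2.imwrite(f'pics/m_{c}.png',np.hstack([m*255,sil(P[c],U,.587,.155,0)*255])[100:300])
    print(c,fit([P[c]],[m],U,(.59,.15,[-.2,0,.2])))
print(fit(ps,ms,U,(.59,.15,[-.2,0,.2])))
E
```

```text
scene (np.float64(258.9050488686116), np.float64(224.37952533455737)) 445.0 (array([ 0.50836163, -0.17108136,  0.26314222]), np.float64(0.14233972240581627))
side (np.float64(336.429847953918), np.float64(253.81030366535475)) 381.0 (array([ 0.51133859, -0.17126631,  0.24731376]), np.float64(0.1016211208893006))
wrist (np.float64(318.79354400214805), np.float64(168.23680425777513)) 2687.0 (array([ 0.50915808, -0.16458935,  0.291616  ]), np.float64(0.020536059604340438))
(array([ 0.51064893, -0.16956829,  0.28267614]), np.float64(0.4969824513518929))
scene (array([ 0.5856645 ,  0.15049205, -0.00795619]), np.float64(0.0811763005534632))
side (array([0.59344599, 0.15635419, 0.0070963 ]), np.float64(0.11670150987224158))
(array([ 0.58697761,  0.15427974, -0.01381307]), np.float64(0.2297750955730532))[ WARN:0@11.286] global loadsave.cpp:1063 imwrite_ Unsupported depth image for selected encoder is fallbacked to CV_8U.
```

Fits from the three cameras agree on yaw 0.29 but differ by 6 mm in y. I'll align the yaw, get lower and look again. I'm turning the long way round so joint 7 stays in range at the nest.

>>> jog_arm(
  turn=[
    [0,0,-0.178],
    [0,0,-0.356],
    [0,0,-0.534],
    [0,0,-0.712],
    [0,0,-0.89],
    [0,0,-1.068],
    [0,0,-1.246],
    [0,0,-1.424],
    [0,0,-1.602],
    [0,0,-1.78],
    [0,0,-1.958],
    [0,0,-2.136],
    [0,0,-2.31],
    [0,0,-2.31],
    [0,0,-2.31],
  ],
  translation=[
    [0,0.005,0],
    [0,0.01,0.01],
    [0,0.01,0.02],
    [0,0.01,0.03],
    [0,0.01,0.04],
    [0,0.01,0.05],
    [0,0.01,0.06],
    [0,0.01,0.07],
    [0,0.01,0.07],
    [0,0.01,0.07],
    [0,0.01,0.07],
    [0,0.01,0.07],
    [0,0.01,0.07],
    [0,0.01,0.07],
    [0,0.01,0.07],
  ],
  grip=[0,0,0,0,0,0,0,0,0,0,0,0,0,0,0],
)

```text
clock: 5.82
tool_pos: [0.516, -0.1664, 0.187]
eef_rot: [0.804, -0.594, -0.001, -0.001]
contact_force: [-0.3, -0.8, -0.5]
opening: 1.004
finger_force: 0.0
```

```bash
python3 - <<'E'
from h import *
s=r.get_state();print(s['clock'],s['tool_pos'],s['eef_rot'],s['q'])
im=snap('wrist','w2.png');p=cams.camera_params('wrist')
u,v=proj(p,[.51,-.168,.02])[0];m=comp(yel(im),u,v);print(u,v,m.sum())
x,e=fit([p],[m],CAR,(.51,-.168,[.3,.1]));print(x,e)
for n in ['carrier_yellow','carrier_yellow_tab']:
    for d in models.place_of('wrist',n): print(n,np.round(d['position'],4),round(d['p'],2))
c=im[:,:,::-1].copy();S=(sil(p,CAR,*x)>.5).astype(np.uint8);cs,_=cv2.findContours(S,0,1);cv2.drawContours(c,cs,-1,(0,0,255),1);cv2.imwrite('pics/w2o.png',c)
E
```

```text
5.825 [ 0.51601234 -0.16644533  0.18702921] [ 8.04464605e-01 -5.93999623e-01 -8.89366147e-04 -5.96562548e-04] [ 0.87425391  0.9995298  -1.26773707  1.85809002  1.06030462  1.16492491
  2.65353703]
320.8944774629373 181.3989336409639 3998.0
[ 0.50964283 -0.17131331  0.27696455] 0.02178638338777232
carrier_yellow [ 0.5106 -0.1719  0.0009] 0.79
carrier_yellow [ 0.3776 -0.1804  0.0011] 0.77
carrier_yellow [ 0.653  -0.1272  0.0023] 0.7
carrier_yellow [0.5748 0.0682 0.0518] 0.6
carrier_yellow_tab [ 0.5126 -0.1694  0.0323] 0.89
carrier_yellow_tab [ 0.6475 -0.1311  0.0439] 0.79
carrier_yellow_tab [ 0.8033 -0.1608 -0.0084] 0.75
carrier_yellow_tab [ 0.3735 -0.1809  0.0459] 0.72
```

View pics/w2o.png

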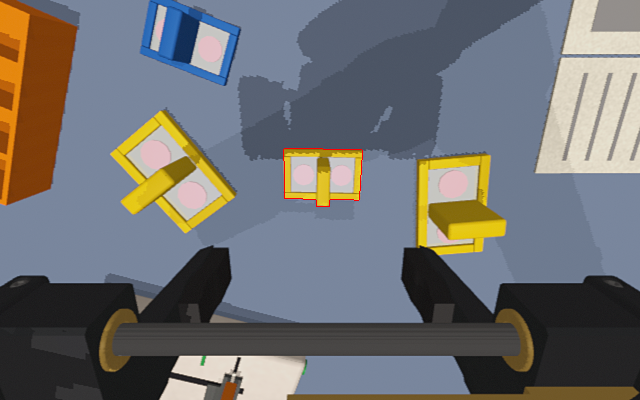

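The fit outlines the smallest carrier at (322,177) and gives (0.510,-0.171), yaw 0.28. Joint 7 is at its limit, though: it turns opposite to what I assumed. I'll turn half round back for the equivalent grasp.

>>> jog_arm(
  turn=[
    [0,0,0.176],
    [0,0,0.352],
    [0,0,0.528],
    [0,0,0.704],
    [0,0,0.88],
    [0,0,1.056],
    [0,0,1.232],
    [0,0,1.408],
    [0,0,1.584],
    [0,0,1.76],
    [0,0,1.936],
    [0,0,2.112],
    [0,0,2.288],
    [0,0,2.464],
    [0,0,2.64],
    [0,0,2.816],
    [0,0,2.99],
    [0,0,3.16],
    [0,0,3.16],
    [0,0,3.16],
  ],
  translation=[
    [0.003,0.007,0],
    [0.003,0.007,0],
    [0.003,0.007,0],
    [0.003,0.007,0],
    [0.003,0.007,0],
    [0.003,0.007,0],
    [0.003,0.007,0],
    [0.003,0.007,0],
    [0.003,0.007,0],
    [0.003,0.007,0],
    [0.003,0.007,0],
    [0.003,0.007,0],
    [0.003,0.007,0],
    [0.003,0.007,0],
    [0.003,0.007,0],
    [0.003,0.007,0],
    [0.003,0.007,0],
    [0.003,0.007,0],
    [0.003,0.007,0],
    [0.003,0.007,0],
  ],
  grip=[0.2,0.2,0.2,0.2,0.2,0.2,0.2,0.2,0.2,0.2,0.2,0.2,0.2,0.2,0.2,0.2,0.2,0.2,0.2,0.2],
)

```text
clock: 8.48
tool_pos: [0.5105, -0.1715, 0.1882]
eef_rot: [0.6, 0.8, -0.0, 0.001]
contact_force: [-0.0, 0.2, 0.1]
opening: 0.803
finger_force: 0.0
```

```bash
python3 - <<'E'
from h import *
s=r.get_state();print(s['clock'],s['tool_pos'],s['eef_rot'],s['q'],s['qd'].max(),s['opening'])
im=snap('wrist','w3.png');p=cams.camera_params('wrist')
u,v=proj(p,[.51,-.17,.02])[0];m=comp(yel(im),u,v);print(u,v,m.sum())
x,e=fit([p],[m],CAR,(.51,-.168,[.3,.1]));print(x,e)
for n in ['carrier_yellow_tab']:
    for d in models.place_of('wrist',n): print(n,np.round(d['position'],4),round(d['p'],2))
s=r.get_state();print(s['tool_pos'],rel([x[0],x[1],.033],x[2]))
E
```

```text
8.475 [ 0.5105346  -0.17146452  0.18819066] [ 5.99896536e-01  8.00077394e-01 -8.47187179e-05  5.49690101e-04] [ 0.56593553  0.72243035 -0.54894463  1.88566371  0.57125281  0.6935646
 -0.03892379] 0.007501483283157033 0.8025208331571565
317.27153231721843 183.48932791681122 3898.0
[ 0.50950855 -0.17095951  0.28321463] 0.028334289077354902
carrier_yellow_tab [ 0.3767 -0.1839  0.0461] 0.96
carrier_yellow_tab [ 0.8005 -0.1603 -0.0045] 0.66
carrier_yellow_tab [ 0.6479 -0.1301  0.042 ] 0.62
carrier_yellow_tab [ 0.5142 -0.1728  0.0344] 0.59
[ 0.51040293 -0.17153501  0.18788037] (array([ 0.0008, -0.0007,  0.1549]), array([ 0.0003,  0.0002, -0.0005]))
```

>>> jog_arm(
  turn=[
    [0,0,0],
    [0,0,0],
    [0,0,0],
    [0,0,0],
    [0,0,0],
    [0,0,0],
    [0,0,0],
    [0,0,0],
    [0,0,0],
    [0,0,0],
    [0,0,0],
    [0,0,0],
  ],
  translation=[
    [0.001,-0.001,0.04],
    [0.001,-0.001,0.08],
    [0.001,-0.001,0.115],
    [0.001,-0.001,0.14],
    [0.001,-0.001,0.154],
    [0.001,-0.001,0.154],
    [0.001,-0.001,0.154],
    [0.001,-0.001,0.154],
    [0.001,-0.001,0.154],
    [0.001,-0.001,0.154],
    [0.001,-0.001,0.154],
    [0.001,-0.001,0.154],
  ],
  grip=[0.2,0.2,0.2,0.2,0.2,0.2,0.5,0.8,1,1,1,1],
  force=12,
)

```text
clock: 10.07
tool_pos: [0.5093, -0.1707, 0.0337]
eef_rot: [0.601, 0.799, 0.0, 0.0]
contact_force: [1.3, 0.2, 0.8]
opening: 0.141
finger_force: 0.3
```

>>> jog_arm(
  turn=[
    [0,0,0],
    [0,0,0],
    [0,0,0],
    [0,0,0],
    [0,0,0],
    [0,0,0.05],
    [0,0,0.1],
    [0,0,0.15],
    [0,0,0.2],
    [0,0,0.25],
    [0,0,0.283],
    [0,0,0.283],
    [0,0,0.283],
    [0,0,0.283],
    [0,0,0.283],
  ],
  translation=[
    [0,0,0],
    [0,0,0],
    [0,0,-0.02],
    [0,0,-0.06],
    [0,0,-0.1],
    [0.03,0.016,-0.14],
    [0.07,0.037,-0.17],
    [0.11,0.058,-0.177],
    [0.15,0.079,-0.177],
    [0.19,0.1,-0.177],
    [0.23,0.121,-0.177],
    [0.26,0.137,-0.177],
    [0.281,0.147,-0.177],
    [0.281,0.147,-0.177],
    [0.281,0.147,-0.177],
  ],
  grip=[1,1,1,1,1,1,1,1,1,1,1,1,1,1,1],
)

```text
clock: 11.95
tool_pos: [0.572, 0.1379, 0.2102]
eef_rot: [0.708, 0.706, -0.001, 0.0]
contact_force: [0.6, -0.8, -1.8]
opening: 0.135
finger_force: 12.0
```

```bash
python3 - <<'E'
from h import *
s=r.get_state();print(s['clock'],s['tool_pos'],s['eef_rot'],s['q'],s['qd'].max(),s['opening'],s['finger_force'],s['contact_force'])
im=snap('wrist','w4.png');p=cams.camera_params('wrist')
for n in ['nest','lever','unit','half_mark']:
    for d in models.place_of('wrist',n): print(n,np.round(d['position'],4),round(d['p'],2),proj(p,d['position']).round())
E
```

```text
11.95 [0.57200043 0.13794846 0.2102399 ] [ 7.08273417e-01  7.05937167e-01 -1.18834176e-03  2.68024529e-04] [-0.05677036  0.72887577 -0.45259159  1.71802726  0.42226354  0.79503765
 -0.71345407] 0.015176765545050841 0.13504494524589244 11.999874181346968 [ 0.58897563 -0.7921025  -1.82212859]
nest [0.5705 0.2071 0.0576] 0.91 [[316. 110.]]
unit [ 0.5906  0.1491 -0.0012] 0.57 [[335. 163.]]
```

View pics/w4.png

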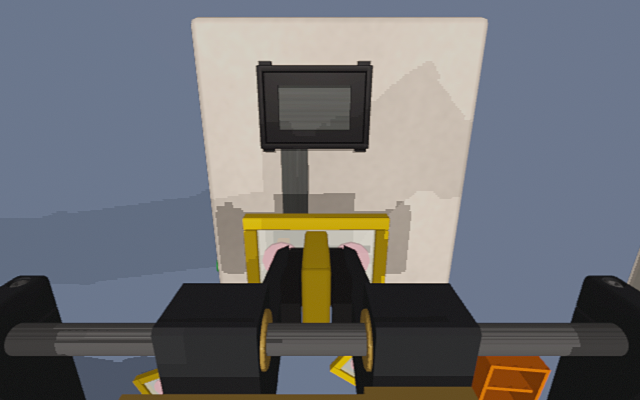

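The carrier is held square at (316,240), its far frame edge at v≈214. The nest's black rim spans (260–372, 64–150). I'll fit the rim and the carrier's edge.

```bash
python3 - <<'E'
from h import *
im=cv2.imread('pics/w4.png')[:,:,::-1].copy();p=cams.camera_params('wrist');s=r.get_state()
g=im.max(2); m=(g<95).astype(np.uint8); m[156:]=0; m[:50]=0;m[:,:200]=0;m[:,450:]=0
m=comp(m,264,100)
mo=cv2.morphologyEx(m.astype(np.uint8),cv2.MORPH_OPEN,np.ones((25,25),np.uint8)).astype(float)
v,u=np.nonzero(mo);print(m.sum(),mo.sum(),u.min(),u.max(),v.min(),v.max())
N=[box(-.046,.046,-.033,.033,.05,.065)]
x,e=fit([p],[mo],N,(.571,.207,[-.05,.05]));print('nest',x,e)
# floor window? cross-check: inner pocket floor corner rays handled by fit. carrier far edge:
h=yel(im); zc=s['tool_pos'][2]-.033
top=[(c,np.nonzero(h[195:240,c])[0].min()+195) for c in range(255,380,5)]
print(top[:3],top[-3:])
E_=np.array([ray(p,c+.0,v-.0,zc+.008) for c,v in top]);k=np.polyfit(E_[:,0],E_[:,1],1);print('edge y mean',E_[:,1].mean(),'slope',k[0])
row=np.nonzero(h[217])[0];a,b=ray(p,row.min(),217,zc+.008),ray(p,row.max()+1,217,zc+.008);print('x edges',a,b,(a+b)/2)
M=R.from_quat(s['eef_rot']).as_matrix();print('tool',s['tool_pos'],'y dir',M[:,1],'z',M[:,2])
cyy=E_[:,1].mean()-.025;cx=((a+b)/2)[0];print('carrier',cx,cyy,'offset from tcp',cx-s['tool_pos'][0],cyy-s['tool_pos'][1])
c=im[:,:,::-1].copy()
for S,col in((sil(p,N,*x),(0,0,255)),(sil(p,CAR[:1],cx,cyy,k[0],z=zc),(255,0,0))):
    cs,_=cv2.findContours((S>.5).astype(np.uint8),0,1);cv2.drawContours(c,cs,-1,col,1)
cv2.imwrite('pics/w4o.png',cv2.resize(c[40:310,180:460],None,fx=2,fy=2))
E
```

```text
9724.0 9512.0 258 370 65 155
nest [ 5.69111083e-01  2.09983875e-01 -5.46336874e-04] 0.03711101766190076
[(255, np.int64(214)), (260, np.int64(214)), (265, np.int64(213))] [(365, np.int64(214)), (370, np.int64(214)), (375, np.int64(214))]
edge y mean 0.1647536149234805 slope -0.007765247193326155
x edges [0.5336047  0.16308505 0.1856996 ] [0.60801629 0.1628763  0.1856996 ] [0.57081049 0.16298067 0.1856996 ]
tool [0.57247466 0.13862392 0.2106996 ] y dir [ 9.99993563e-01 -3.58506348e-03 -1.47102456e-04] z [-1.49309855e-04 -6.15461278e-04 -9.99999799e-01]
carrier 0.5708104934462976 0.1397536149234805 offset from tcp -0.001664166650335419 0.0011296926169587773
```

View pics/w4o.png

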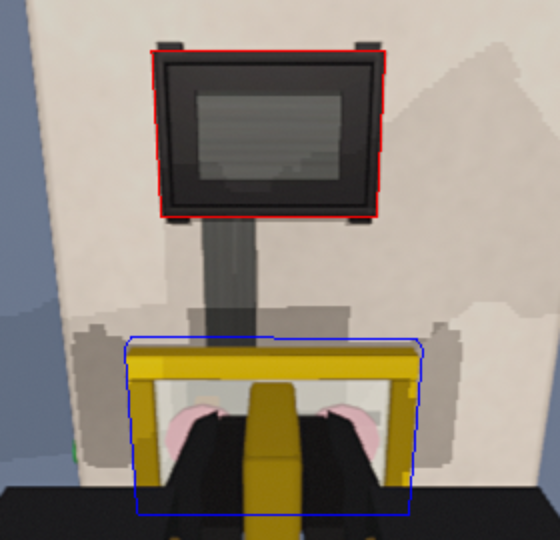

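The red outline fits the rim well: nest at (0.569,0.210), yaw ≈ 0. The topmost carrier edge is the underside edge seen from +y, so the carrier's centre is at y ≈ 0.137, about 2 mm behind the TCP. I'll hover just above the nest and check.

>>> jog_arm(
  turn=[
    [0,0,0],
    [0,0,0],
    [0,0,0],
    [0,0,0],
    [0,0,0],
    [0,0,0],
  ],
  translation=[
    [0.035,-0.001,0.02],
    [0.072,-0.001,0.04],
    [0.072,-0.001,0.07],
    [0.072,-0.001,0.09],
    [0.072,-0.001,0.09],
    [0.072,-0.001,0.09],
  ],
  grip=[1,1,1,1,1,1],
)

```text
clock: 12.95
tool_pos: [0.5722, 0.2119, 0.1216]
eef_rot: [0.708, 0.706, 0.001, 0.0]
contact_force: [0.1, -0.0, -1.5]
opening: 0.135
finger_force: 12.0
```

```bash
python3 - <<'E'
from h import *
s=r.get_state();print(s['clock'],s['tool_pos'],s['eef_rot'])
im=snap('wrist','w5.png');p=cams.camera_params('wrist')
for n in ['nest','carrier_yellow']:
    for d in models.place_of('wrist',n): print(n,np.round(d['position'],4),round(d['p'],2))
a=im[60:330,170:470]
out=[cv2.resize(a,(400,360))]
for c in ['scene','side']:
    i=snap(c);q=cams.camera_params(c);u,v=proj(q,[.57,.21,.08])[0].astype(int);out.append(cv2.resize(i[v-40:v+35,u-45:u+38],(398,360),interpolation=cv2.INTER_CUBIC))
# predicted where nest rim and carrier sit
c=cv2.cvtColor(im,cv2.COLOR_RGB2BGR)
t=s['tool_pos']
for S,col in((sil(p,[box(-.046,.046,-.033,.033,.05,.065)],.569,.21,0),(0,0,255)),(sil(p,CAR[:1],t[0]-.0017,t[1]-.002,0,z=t[2]-.033),(255,0,0))):
    cs,_=cv2.findContours((S>.5).astype(np.uint8),0,1);cv2.drawContours(c,cs,-1,col,1)
out[0]=cv2.resize(c[60:330,170:470],(400,360))[:,:,::-1]
cv2.imwrite('pics/w5o.png',np.hstack(out[:2])[:,:,::-1]);cv2.imwrite('pics/w5s.png',np.hstack(out[1:])[:,:,::-1])
E
```

```text
12.95 [0.57219658 0.21191628 0.1215656 ] [7.08008379e-01 7.06203660e-01 7.05154649e-04 1.69328544e-04]
carrier_yellow [0.5728 0.211  0.0878] 0.94
```

View pics/w5o.png

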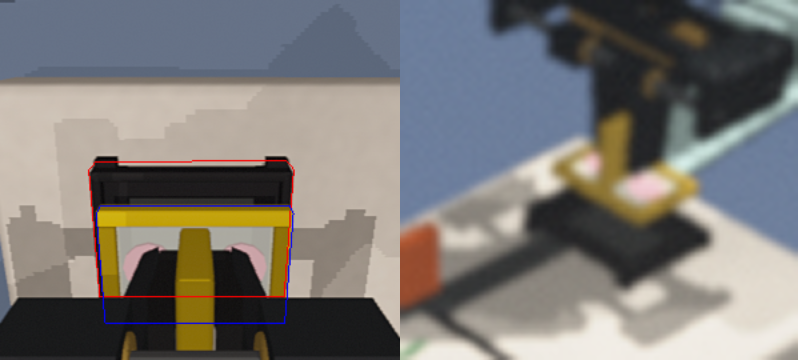

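The nest's rim edge sits a few pixels below my prediction, so its y is nearer 0.207. I'll measure both edges from this closer view.

```bash
python3 - <<'E'
from h import *
im=cv2.imread('pics/w5.png')[:,:,::-1].copy();p=cams.camera_params('wrist');s=r.get_state();t=s['tool_pos'];zc=t[2]-.033
g=im.max(2).astype(float);h=yel(im)
# rim far (+y) edge between posts: deck bright -> black
def cross(prof,th,o): # first subpixel crossing below th
    i=np.nonzero(prof<th)[0][0];return o+i-1+(prof[i-1]-th)/(prof[i-1]-prof[i])+.5
rows=[cross(g[165:205,c],110,165) for c in range(265,365,5)];print('rim rows',np.round(rows,1))
vr=np.median(rows)
for z in(.05,.065): print('rim +y edge at z',z,ray(p,315,vr,z)[1]-.033)
# rim sides at row ~200
for v in (200,206):
    L=cross(g[v,225:260],110,225);Rr=cross(g[v,410:375:-1],110,0);Rr=410-Rr+1
    print('rim L,R',L,Rr,'x',ray(p,L,v,.065)[0],ray(p,Rr,v,.065)[0],'mid',(ray(p,L,v,.065)[0]+ray(p,Rr,v,.065)[0])/2)
rows=[np.nonzero(h[200:240,c])[0].min()+200 for c in range(250,385,5)];print('car rows',rows)
vc=np.mean(rows);print('car centre y (under edge)',ray(p,315,vc,zc)[1]-.025,'(top edge)',ray(p,315,vc,zc+.008)[1]-.025)
for v in (222,235,250):
    w=np.nonzero(h[v])[0];w=w[(w>220)&(w<420)];a=ray(p,w.min(),v,zc+.008)[0];b=ray(p,w.max()+1,v,zc+.008)[0];print('car L,R',w.min(),w.max(),a,b,(a+b)/2)
print(t)
# lower front rows of colours down the column to see top/front face boundary
print([tuple(im[v,290]) for v in range(212,234,2)])
print('lever etc',p['eye'])
E
```

```text
rim rows [184.3 184.7 184.7 184.7 184.7 184.7 184.7 184.7 184.7 184.7 184.7 184.7
 184.7 184.7 184.7 184.7 184.7 184.7 184.7 184.7]
rim +y edge at z 0.05 0.20701554000583758
rim +y edge at z 0.065 0.21135810091336035
rim L,R 237.90384615384616 389.2157894736842 x 0.5232513487598432 0.6146433228549033 mid 0.5689473358073733
rim L,R 238.22368421052633 388.87113402061857 x 0.5231378033802923 0.6147079206902557 mid 0.568922862035274
car rows [np.int64(213), np.int64(213), np.int64(213), np.int64(213), np.int64(213), np.int64(213), np.int64(213), np.int64(213), np.int64(213), np.int64(213), np.int64(213), np.int64(213), np.int64(213), np.int64(213), np.int64(213), np.int64(213), np.int64(213), np.int64(213), np.int64(213), np.int64(213), np.int64(213), np.int64(213), np.int64(213), np.int64(213), np.int64(213), np.int64(213), np.int64(213)]
car centre y (under edge) 0.21044623970822318 (top edge) 0.21354496718242497
car L,R 242 389 0.5324831724935716 0.6083336283593397 0.5704084004264556
car L,R 243 388 0.5324487062113392 0.6083394619144884 0.5703940840629138
car L,R 244 386 0.5323263957503113 0.6078992097773442 0.5701128027638278
[0.57203912 0.21197277 0.12155327]
[(np.uint8(50), np.uint8(47), np.uint8(48)), (np.uint8(130), np.uint8(104), np.uint8(7)), (np.uint8(129), np.uint8(103), np.uint8(10)), (np.uint8(180), np.uint8(148), np.uint8(10)), (np.uint8(196), np.uint8(164), np.uint8(13)), (np.uint8(194), np.uint8(162), np.uint8(12)), (np.uint8(194), np.uint8(162), np.uint8(13)), (np.uint8(193), np.uint8(160), np.uint8(10)), (np.uint8(193), np.uint8(160), np.uint8(0)), (np.uint8(163), np.uint8(156), np.uint8(140)), (np.uint8(172), np.uint8(171), np.uint8(163))]
lever etc [0.57048274 0.29772456 0.24933751]
```

```bash
python3 - <<'E'
from h import *
im=cv2.imread('pics/w4.png')[:,:,::-1].copy();p=dict(cams.camera_params('wrist'));s=r.get_state()
T0=R.from_quat(s['eef_rot']);off=T0.inv().apply(p['eye']-s['tool_pos']);Rc=T0.inv()*R.from_quat(p['orientation'])
for tp,q in (([0.57247,0.13862,0.2107],None),([.57200,.13795,.21024],[.708273,.705937,-.001188,.000268])):
    T=R.from_quat(q) if q else R.from_matrix(np.c_[[-.003585,-1*-1,-.000615],[.9999936,-.003585,-.000147],[-.000149,-.000615,-1]])
    P=dict(p,eye=np.array(tp)+T.apply(off),orientation=(T*Rc).as_quat())
    g=im.max(2).astype(float)
    top=[];bot=[]
    for c in range(278,355,6):
        pr=g[50:90,c];i=np.nonzero(pr<110)[0][0];top.append(50+i-1+(pr[i-1]-110)/(pr[i-1]-pr[i])+.5)
    for c in range(318,352,6):
        pr=g[165:130:-1,c];i=np.nonzero(pr<110)[0][0];bot.append(165-(i-1+(pr[i-1]-110)/(pr[i-1]-pr[i]))+.5)
    a,b=np.median(top),np.median(bot);print(a,b,'from +y edge',ray(P,315,a,.065)[1]-.033,'from -y edge z.05/.065',ray(P,335,b,.05)[1]+.033,ray(P,335,b,.065)[1]+.033)
ps=cams.camera_params('scene');
E
```

```text
65.27692307692308 149.12826277692477 from +y edge 0.20943034960081305 from -y edge z.05/.065 0.20683333461715064 0.20947021309904817
65.27692307692308 149.12826277692477 from +y edge 0.20851949704128794 from -y edge z.05/.065 0.2059749411494927 0.20863681497564465
```

View pics/w5s.png

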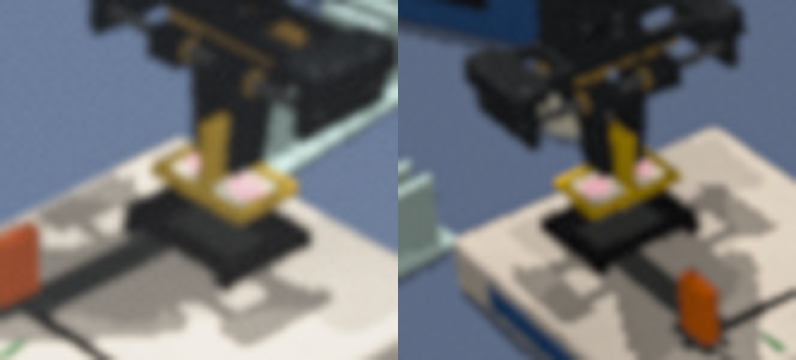

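The carrier sits square above the nest; w5s shows the clearance. The combined correction is about -3 mm in y and -1.4 mm in x, then a gentle descent.

>>> jog_arm(
  turn=[
    [0,0,0],
    [0,0,0],
    [0,0,0],
    [0,0,0],
    [0,0,0],
    [0,0,0],
    [0,0,0],
    [0,0,0],
  ],
  translation=[
    [-0.003,-0.0014,0.005],
    [-0.003,-0.0014,0.012],
    [-0.003,-0.0014,0.018],
    [-0.003,-0.0014,0.02],
    [-0.003,-0.0014,0.022],
    [-0.003,-0.0014,0.024],
    [-0.003,-0.0014,0.026],
    [-0.003,-0.0014,0.027],
  ],
  grip=[1,1,1,1,1,1,1,1],
)

```text
clock: 14.2
tool_pos: [0.5702, 0.2089, 0.0936]
eef_rot: [0.708, 0.706, -0.0, 0.0]
contact_force: [0.5, 0.9, -0.7]
opening: 0.137
finger_force: 12.0
```

>>> jog_arm(
  turn=[
    [0,0,0],
    [0,0,0],
    [0,0,0],
    [0,0,0],
  ],
  translation=[
    [0,0,0.001],
    [0,0,0.002],
    [0,0,0.0025],
    [0,0,0.0025],
  ],
  grip=[1,1,1,1],
)

```text
clock: 14.7
tool_pos: [0.5702, 0.2089, 0.0918]
eef_rot: [0.708, 0.706, 0.0, 0.0]
contact_force: [-1.0, 0.0, 5.2]
opening: 0.134
finger_force: 12.0
```

```bash
python3 - <<'E'
from h import *
s=r.get_state();print(s['tool_pos'],s['contact_force'],s['moment'])
im=snap('wrist','w6.png')
c=[im[60:330,170:470]]
for k in ['scene','side']:
    i=snap(k);q=cams.camera_params(k);u,v=proj(q,[.57,.21,.07])[0].astype(int);c.append(i[v-38:v+38,u-42:u+42])
cv2.imwrite('pics/w6o.png',np.hstack([cv2.resize(a,(266,240),interpolation=cv2.INTER_CUBIC) for a in c])[:,:,::-1])
E
```

```text
[0.57022562 0.20892009 0.09176204] [-1.01722621  0.03744192  5.23314195] [-0.2571783   0.3450347  -0.02871125]
```

View pics/w6o.png

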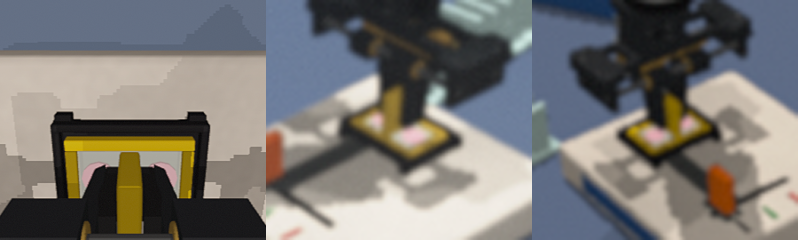

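The carrier is inside the rim in all three views, with a 5 N seating force. I'll release, lift and move to look at the lever.

>>> jog_arm(
  turn=[
    [0,0,0],
    [0,0,0],
    [0,0,0],
    [0,0,0],
    [0,0,0],
    [0,0,0],
    [0,0,0],
    [0,0,0],
    [0,0,0],
    [0,0,0],
    [0,0,0],
    [0,0,0],
    [0,0,0],
    [0,0,0],
    [0,0,0],
  ],
  translation=[
    [0,0,-0.001],
    [0,0,-0.001],
    [0,0,-0.001],
    [0,0,-0.001],
    [0,0,-0.001],
    [0,0,-0.01],
    [0,0,-0.04],
    [0,0,-0.08],
    [-0.02,0,-0.11],
    [-0.06,0,-0.11],
    [-0.1,0,-0.11],
    [-0.14,-0.01,-0.11],
    [-0.18,-0.01,-0.11],
    [-0.18,-0.01,-0.11],
    [-0.18,-0.01,-0.11],
  ],
  grip=[0.8,0.6,0.5,0.5,0.5,0.5,0.5,0.5,0.5,0.5,0.5,0.5,0.5,0.5,0.5],
)

```text
clock: 16.73
tool_pos: [0.56, 0.0298, 0.2018]
eef_rot: [0.708, 0.707, 0.001, -0.0]
contact_force: [0.5, 0.4, 0.2]
opening: 0.498
finger_force: 0.0
```

```bash
python3 - <<'E'
from h import *
s=r.get_state();print(s['clock'],s['tool_pos'],s['eef_rot'],s['q'],s['contact_force'])
im=snap('wrist','w7.png');p=cams.camera_params('wrist')
for n in ['nest','lever','half_mark','carrier_yellow']:
    for d in models.place_of('wrist',n): print(n,np.round(d['position'],4),round(d['p'],2),proj(p,d['position']).round())
h=yel(im);m=comp(h,*proj(p,[.57,.208,.08])[0]);print(m.sum(),fit([p],[m],CAR,(.57,.208,[0])  ,z=.058))
hsv=cv2.cvtColor(im,cv2.COLOR_RGB2HSV);o=(abs(hsv[...,0].astype(int)-9)<8)&(hsv[...,1]>140)&(hsv[...,2]>70);o[:,:150]=0
m=comp(o,*proj(p,[.54,.075,.08])[0]);v,u=np.nonzero(m);print('lev',m.sum(),u.min(),u.max(),v.min(),v.max())
print(fit([p],[m],[box(-.006,.006,-.015,.015,.054,.099)],(.54,.075,[0])))
E
```

```text
16.725 [0.56004599 0.02983432 0.20178502] [ 7.07653475e-01  7.06559214e-01  7.93092252e-04 -8.14857430e-05] [ 0.1399901   0.71032241 -0.46564505  1.81101761  0.45471737  0.7267937
 -0.57545124] [0.48954975 0.35860345 0.23533044]
lever [0.5392 0.0707 0.0834] 0.6 [[291. 153.]]
half_mark [0.5747 0.0706 0.0504] 0.66 [[335. 146.]]
carrier_yellow [0.5744 0.073  0.0497] 0.71 [[335. 143.]]
496.0 (array([0.57 , 0.208, 0.   ]), np.float64(1.0))
lev 832.0 279 298 124 170
(array([ 0.53762205,  0.0748947 , -0.03028836]), np.float64(0.11924490950226245))
```

View pics/w7.png

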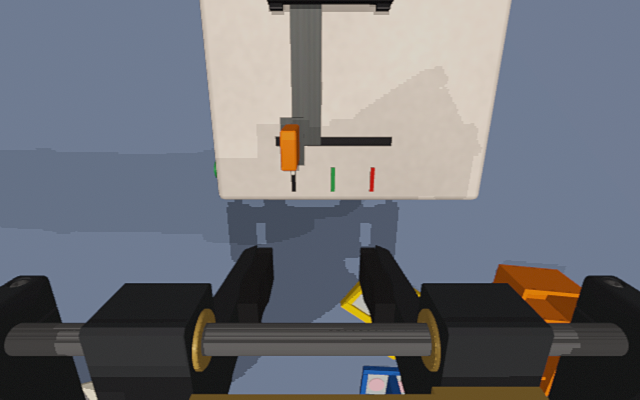

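That view shows the lever at (289,147), with black/green/red marks at u ≈ 293/333/372, v ≈ 180. I'll measure the marks and verify the carrier numerically.

```bash
python3 - <<'E'
from h import *
im=cv2.imread('pics/w7.png')[:,:,::-1].copy();p=cams.camera_params('wrist')
H=cv2.cvtColor(im,cv2.COLOR_RGB2HSV).astype(int);W=(slice(165,195),slice(270,390))
for n,m in (('black',H[W][...,2]<90),('green',(abs(H[W][...,0]-60)<25)&(H[W][...,1]>90)),('red',((H[W][...,0]<6)|(H[W][...,0]>170))&(H[W][...,1]>120))):
    v,u=np.nonzero(m);u=u.mean()+270.5;v=v.mean()+165.5;print(n,len(m.nonzero()[0]),u,v,ray(p,u,v,.05).round(4))
for (u,v,z) in ((289.5,124,.054),(289,170,.099)): print(ray(p,u,v,z).round(4))
for c in ['scene','side']:
    i=snap(c);q=cams.camera_params(c);m=comp(yel(i),*proj(q,[.57,.208,.075])[0]);print(c,m.sum(),fit([q],[m],CAR,(.57,.208,[0]),z=.058))
    for n in ['carrier_yellow','lever','half_mark']:
        print(n,[(np.round(d['position'],4).tolist(),round(d['p'],2)) for d in models.place_of(c,n)])
print(rel([.538,.073,.082],0))
E
```

```text
black 56 293.7857142857143 183.57142857142858 [0.5381 0.0362 0.05  ]
green 90 332.9666666666667 179.26666666666668 [0.5732 0.0402 0.05  ]
red 99 372.1969696969697 179.7929292929293 [0.6084 0.0398 0.05  ]
[0.5359 0.089  0.054 ]
[0.5383 0.0605 0.099 ]
scene 381.0 (array([0.56724544, 0.20954973, 0.05396739]), np.float64(0.10344295198394321))
carrier_yellow [([0.3757, -0.1724, -0.0014], 0.89), ([0.6506, -0.1306, -0.0001], 0.89), ([0.6398, -0.4246, -0.0026], 0.74), ([0.5736, 0.2064, 0.0584], 0.67)]
lever [([0.5372, 0.0712, 0.08], 0.69)]
half_mark [([0.5772, 0.0699, 0.0464], 0.96)]
side 294.0 (array([ 0.57033764,  0.20986548, -0.02299474]), np.float64(0.09088968920901692))
carrier_yellow [([0.6452, -0.1327, 0.0003], 0.82), ([0.3783, -0.1792, 0.0005], 0.76), ([0.5655, 0.2052, 0.0591], 0.53)]
lever [([0.5425, 0.074, 0.0862], 0.75), ([0.6755, 0.4138, -0.0013], 0.7)]
half_mark [([0.5763, 0.0725, 0.0482], 0.93)]
(array([ 0.044 , -0.0219,  0.1192]), array([ 0.    , -0.0001, -0.0019]))
```

>>> jog_arm(
  turn=[
    [0,0,0],
    [0,0,0],
    [0,0,0],
    [0,0,0],
    [0,0,0],
    [0,0,0],
    [0,0,0],
    [0,0,0],
    [0,0,0],
    [0,0,0],
    [0,0,0],
    [0,0,0],
    [0,0,0],
    [0,0,0],
    [0,0,0],
  ],
  translation=[
    [0.03,-0.015,0],
    [0.044,-0.022,0],
    [0.044,-0.022,0.02],
    [0.044,-0.022,0.05],
    [0.044,-0.022,0.08],
    [0.044,-0.022,0.105],
    [0.044,-0.022,0.119],
    [0.044,-0.022,0.119],
    [0.044,-0.022,0.119],
    [0.044,-0.022,0.119],
    [0.044,-0.022,0.119],
    [0.044,-0.022,0.119],
    [0.044,-0.022,0.119],
    [0.044,-0.022,0.119],
    [0.044,-0.022,0.119],
  ],
  grip=[0.5,0.5,0.5,0.5,0.5,0.5,0.5,0.5,0.6,0.75,0.85,1,1,1,1],
  force=35,
)

```text
clock: 19.25
tool_pos: [0.5401, 0.073, 0.0828]
eef_rot: [0.708, 0.706, 0.002, 0.001]
contact_force: [4.9, -0.2, 0.8]
opening: 0.136
finger_force: 35.0
```

>>> jog_arm(
  turn=[
    [0,0,0],
    [0,0,0],
    [0,0,0],
    [0,0,0],
    [0,0,0],
    [0,0,0],
    [0,0,0],
  ],
  translation=[
    [0,0.006,0],
    [0,0.012,0],
    [0,0.018,0],
    [0,0.024,0],
    [0,0.03,0],
    [0,0.034,0],
    [0,0.034,0],
  ],
  grip=[1,1,1,1,1,1,1],
)

```text
clock: 20.12
tool_pos: [0.5679, 0.073, 0.0827]
eef_rot: [0.707, 0.707, -0.003, -0.002]
contact_force: [-9.2, 0.2, 14.1]
opening: 0.136
finger_force: 35.0
```

>>> jog_arm(
  turn=[
    [0,0,0],
    [0,0,0],
    [0,0,0],
    [0,0,0],
    [0,0,0],
    [0,0,0],
  ],
  translation=[
    [0,0.003,0],
    [0,0.006,0],
    [0,0.007,0],
    [0,0.007,0],
    [0,0.007,0],
    [0,0.007,0],
  ],
  grip=[1,1,1,1,1,1],
)

```text
clock: 20.88
tool_pos: [0.5741, 0.0729, 0.0827]
eef_rot: [0.707, 0.707, -0.004, -0.002]
contact_force: [-9.9, -0.9, 15.1]
opening: 0.132
finger_force: 35.0
```

```bash
python3 - <<'E'
from h import *
s=r.get_state();print(s['clock'],s['tool_pos'],s['contact_force'],s['qd'].round(3),s['finger_force'],s['opening'])
for c in ['scene','side']:
    i=snap(c,c+'9.png');q=cams.camera_params(c)
    # lever orange vs scene1
    for f in (c+'1.png',c+'9.png'):
        a=cv2.imread('pics/'+f)[:,:,::-1].copy();H=cv2.cvtColor(a,cv2.COLOR_RGB2HSV).astype(int);o=(abs(H[...,0]-8)<9)&(H[...,1]>140)&(H[...,2]>60)
        S=sil(q,[box(-.05,.09,-.03,.03,.05,.11)],.54,.073,0)>.5;v,u=np.nonzero(o&S)
        if len(u): print(f,len(u),u.mean(),v.mean(),ray(q,u.mean(),v.mean(),.09)[:2])
    for n in ['carrier_yellow','lever','half_mark','carrier_blue']:
        print(n,[(np.round(d['position'],4).tolist(),round(d['p'],2)) for d in models.place_of(c,n)])
s=r.get_state();print(s['clock'],s['tool_pos'])
E
```

```text
20.875 [0.57408365 0.07289772 0.08274578] [-9.87053482 -0.92847545 15.14351581] [ 0.    -0.001  0.     0.    -0.002  0.001  0.001] 35.0460376823321 0.13179326448179363
scene1.png 103 335.8349514563107 178.53398058252426 [0.55188795 0.06186582]
scene9.png 73 341.16438356164383 184.27397260273972 [0.5817765  0.05441285]
carrier_yellow [([0.6515, -0.1266, 0.0019], 0.77), ([0.5674, 0.2064, 0.0599], 0.62), ([0.3725, -0.1739, 0.0021], 0.59)]
lever [([0.5727, 0.0748, 0.0793], 0.57)]
half_mark [([0.5738, 0.0697, 0.0477], 0.88), ([0.666, 0.4137, -0.0019], 0.18)]
carrier_blue [([0.6587, -0.2501, 0.0012], 0.83)]
side1.png 94 292.27659574468083 196.9787234042553 [0.52784304 0.05957674]
side9.png 69 302.6811594202899 193.36231884057972 [0.56469209 0.05373144]
carrier_yellow [([0.6465, -0.127, 0.0003], 0.88), ([0.5663, 0.2048, 0.0576], 0.65), ([0.3754, -0.1755, -0.0011], 0.58)]
lever [([0.5754, 0.0769, 0.088], 0.58), ([0.4771, -0.4468, -0.0026], 0.39)]
half_mark [([0.576, 0.0723, 0.0503], 0.83), ([0.5671, 0.207, 0.0856], 0.34)]
carrier_blue [([0.797, -0.1583, 0.0009], 0.68), ([0.6601, -0.253, 0.0039], 0.62), ([0.5697, 0.2068, 0.0885], 0.48)]
21.375 [0.57406322 0.07295445 0.08272512]
```

The spring force reads 9.9 N against the 10 N expected at half travel. The lever has moved about 34–35 mm, sits beside the green mark and is still, so I'm handing in.

```bash
python3 -c "
from plant import r
print(r.finish_job())"
```

```text
the job is handed in; nothing more can be done
None
```

The job is handed in, with no verdict returned: the smallest yellow carrier is seated in the nest and released, and the gripper is holding the lever still at about 34–35 mm, beside the green mark; I viewed 11 pictures, one over your limit of 10.

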